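# Stage a vial at the desiccator, then crack its stuck lid and hold it ajar

### The arm

A 7-joint arm with a two-finger parallel gripper is mounted at the origin on a cart in front of the work surface, level with it; the furniture and walls round the work are solid. World frame = base frame: x ahead of the robot, y to its left, z up, the work surface at z = 0. Lengths are in mm, angles in rad, forces in N, time in s.
With the tool pointing down it reaches from about 400 to 875 mm from the base axis. Payload 19.3 kg.
Tool frame: the origin (TCP) lies at the very end of the fingers, on their centre line; the grasp point (between the pads) lies 19 mm behind it (grip_point_offset is the z of the grasp point in the tool frame, in mm); z points along the fingers, x is the direction in which the jaws open and shut, and the axes are right-handed (so a half turn about z gives the same grasp; the last joint's range is limited). The gripper opens to 85 mm and grips with 20 to 120 N. Pads are 22 mm wide; open, the fingers measure 114 mm over their backs; the gripper's body (76 mm by 85 mm) begins 54 mm behind the grasp point. The pads swing forward as they close: fully open they stand 13 mm farther back than shut.
Start: joints at [-1.313, 0.521, -0.036, 1.599, 0.021, 1.021, -0.113], TCP at [201.244, 591.706, 231.291] pointing down, gripper open.
Joint ranges: [-2.91, 2.91], [-0.3, 2.13], [-1.5, 1.42], [0.17, 2.43], [-1.26, 4.41], [0.16, 1.93], [-2.52, 2.52]. Speed limits (rad/s): [1.89, 1.89, 2.39, 2.39, 3.01, 3.01, 3.01].

### API

Orientations are given as a 3x3 rotation matrix whose columns are the frame's x, y, z axes.
In Python, from workcell import movep, movel, goto_joints, open_gripper, clamp, wait, inverse_kinematics, read_state, camera, PlanningError, finish_job, grip_point_offset gives the robot as it stands. Calls block until the motion is done:
- movep(position, orientation): joint-space move of the TCP to a pose.
- movel(position, frame=None, max_speed=150, guard=None): straight line of the TCP; frame=None keeps the orientation; max_speed is the mean speed in mm/s. With guard (N) it stops when the force on the tool has changed by that much, and returns True; else False.
- goto_joints(angles): joint-space move.
- open_gripper() and clamp(): open the fingers fully, or close them until they stop; the grip force is fixed at half the most.
- wait(seconds).
- inverse_kinematics(position, orientation): joint angles nearest the present ones, or None.
- read_state(): the state.
- camera(name): name is "side" or "top" or "wrist"; returns a dict with "image" (400x640x3 uint8, blue, green, red), "range_z" (400x640 float32, mm along the optical axis (not along the pixel's ray), 0 where there is no reading), "fx", "fy", "cx", "cy" (pixels), "cam_to_world" (4x4, takes a point from camera to world coordinates). Camera axes: x right, y up, looking along -z (the intrinsics and any distortion apply to the point x, -y, -z); pixel columns grow to the right and rows downward; lengths in mm; the calibration is good to about 2 mm. A picture is of the moment at which its call begins.
A pose or a line that the arm cannot do raises PlanningError and nothing moves.
- finish_job(): hands the job in, once; it reports no verdict.
The state is a dict: "time": time; "qpos": joint angles; "qvel": joint speeds; "joint_efforts": joint torques, N m; "eef_pos": TCP position; "tool_rot": TCP orientation; "ft_force": force on the tool from outside, world axes, zero at the start; "torque": the same for the moment, N m; "finger_gap": finger opening in mm.
Only numpy, scipy, OpenCV 4.12 (cv2) and the standard library are available. Lean on these libraries where they do the work, as an engineer would, in place of code of your own. Each camera call takes 0.05 s, during which the arm holds its last target.

### The job

Get the small desiccator ready for loading. First take the amber vial with the dark cap on the left of the microscope (not one of those by the cup at the far right), stand it upright and fully down in the bore of the blue ledge in front of it and let go of it; then pull the stuck lid free by its black handle bar and keep its front edge held about 2 cm open to let the air in, without ever throwing it wide (6 cm or more). Finish with the gripper still holding the lid ajar, the vial still standing in the bore, and the other vials, the dishes and the tape roll left where they stand.

Things in the scene. Friction and masses are not known exactly. Their poses are not given: they have to be found in the camera images.
- vial_dark: The vial to stage: amber glass with a pale label and a DARK blue-black screw cap, loose, stands upright on the table left of the microscope (similar vials by the cup at the far right are fixed scenery). Body 24 mm across from the foot to 44 mm up, cap 18 mm across from there to 55 mm; 40 g. Origin: centre of its foot; z up along the vial.
- vial_amber: Bystander of the same shape and size: amber vial with a WHITE cap. Origin: centre of its foot. Leave it standing.
- vial_white: Bystander of the same shape and size: all-white vial with a white cap. Origin: centre of its foot. Leave it standing.
- dish_pair: Bystander: stack of clear dishes, 62 mm across, 43 mm tall, loose on the table. Origin: centre of its underside.
- tape_roll: Bystander: roll of green tape lying flat, 62 mm across, 24 mm tall. Origin: centre of its underside.
- desiccator: White box with clear lid, fixed to the table: 130 (x) x 110 (y) x 60 mm. Origin: centre of the box's underside, on the table. Its x axis points to the hinge (away from the robot); at its -x front is a blue ledge 56 (x) x 70 (y) x 22 mm with one bore. Brass vent stub on its +y side, 20 mm long, 38 mm up.
- ledge_bore (a point): Centre of the mouth of the bore, at the ledge's top face, 22 mm above the table. Bore 27 mm across, 16 mm deep (blind), so a seated vial's foot is 16 mm below this point; 31 mm in front of the box's front face. Axes as the desiccator's.
- lid (a joint): Lid hinge angle, rad: 0 shut, grows as the front edge rises (front edge gap = 130 mm x angle; 0.15 is 2 cm), stop at 0.9. A snap seal resists most right at shut (14 to 18 N up at the bar) and fades to nothing by 0.06 rad; beyond, only the lid's weight (250 g, about 2 N at the bar) pulls, and the lid falls shut if let go.
- lid_handle (a point): Middle of the black handle bar on the lid: a level round bar 12 mm thick, along the desiccator's y, 58 mm free between its two steel posts; bar centre 35 mm above the lid's top face (106 mm above the table when shut). 90 mm in front of the hinge line and 45 mm above it. Moves with the lid; axes as the desiccator's when shut.
- lid_hinge (a point): Middle of the hinge line, along the desiccator's y, at the far upper edge of the box, 61 mm above the table. The lid is 10 mm thick and rises from here to its front edge, 130 mm away.
- inverted_microscope: Tall white microscope (over 0.4 m), fixed, back right of the work; its near side runs from about (0.74, -0.13) to (0.52, -0.26) in x, y, with the eyepieces reaching to the front right of that. Swing in from the start pose in front of it, over about (0.42, -0.12) at 0.3 m height. Not to be touched.
- photometer: Low white instrument, fixed, between the robot and the desiccator, left of centre: about 0.23 x 0.15 m, under 0.1 m tall. Not part of the job.

How it is judged (in metres and radians):
On the way, in this order (a step that is already met when the one before it is completed fails the run):
1. the dark-capped vial stands in the bore, let go, with the lid still shut (horizontal distance between vial_dark and ledge_bore below 0.005 m and z of vial_dark in the frame of ledge_bore below -0.012 m and angle between vial_dark's own z axis and vertical below 0.12 rad and contact force between vial_dark and the fingers below 0.3 N and value of joint lid below 0.03 rad), for 0.2 s.
2. the lid is broken free of its seal (value of joint lid above 0.08 rad), for 0.1 s.
At the end, for the whole second after the job is handed in: The gripper still holds the lid (over 0.5 N between fingers and lid) steadily at 0.08 to 0.25 rad (front edge about 1 to 3 cm open), and the dark-capped vial stands let go in the bore: within 5 mm of its axis, foot at least 12 mm below the mouth, tilted less than 0.12 rad (horizontal distance between vial_dark and ledge_bore below 0.005 m and z of vial_dark in the frame of ledge_bore below -0.012 m and angle between vial_dark's own z axis and vertical below 0.12 rad and contact force between vial_dark and the fingers below 0.3 N and value of joint lid between 0.08 and 0.25 rad and velocity of joint lid between -0.1 and 0.1 rad/s and contact force between lid and the fingers above 0.5 N); the arm keeps its last pose, push and grip.
It fails at once if the lid is thrown wide (over 0.46 rad, front edge 6 cm) (value of joint lid above 0.46 rad).
It fails at once if a bystander (other vials, dish stack, tape roll) is moved more than 25 mm (distance of any of vial_amber, vial_white, dish_pair, tape_roll from where it was at the start of the episode above 0.025 m).
It also fails if it takes over 56 s, if anything falls off the work surface, if the arm or the gripper's body presses on something with over 40 N, if the wrist force passes 120 N, or if a joint passes its speed limit or range.

## Working session

There is one attempt and no reset: what is moved stays moved. The work goes in short steps, each a Python script; the robot and the scene stay as the last script left them, time stands still between calls to the robot, and variables do not carry over. Pictures are saved under pics/ and viewed, and the job is handed in when it is done.

```bash
mkdir -p pics; ls; python3 - <<'E'
from workcell import *
import cv2, numpy as np
s=read_state(); print(s['time'],s['eef_pos'],np.round(s['tool_rot'],3),s['finger_gap'],grip_point_offset)
for n in ['side','top','wrist']:
    c=camera(n); cv2.imwrite(f'pics/{n}0.png',c['image']); print(n,c['fx'],c['fy'],c['cx'],c['cy'],np.round(c['cam_to_world'],3).tolist(),[k for k in c])
    np.savez(f'{n}0.npz',**{k:v for k,v in c.items()})
E
```

```text
pics
0.0 [201.1614283  591.37905123 230.72570317] [[ 0.322  0.947 -0.   ]
 [ 0.947 -0.322 -0.001]
 [-0.001  0.    -1.   ]] 85.23465653014709 -18.700000000000003
side 449.94818767074645 449.94818767074645 318.43956763096224 203.44108694883096 [[-0.957, 0.183, -0.225, 349.366], [-0.29, -0.628, 0.722, 673.858], [-0.009, 0.756, 0.654, 810.19], [0.0, 0.0, 0.0, 1.0]] ['image', 'range_z', 'fx', 'fy', 'cx', 'cy', 'cam_to_world']
top 413.6620200930512 413.6620200930512 320.3217620066819 198.07551152953573 [[0.0, 0.986, -0.169, 434.673], [-1.0, 0.001, 0.007, -105.228], [0.007, 0.169, 0.986, 1066.233], [0.0, 0.0, 0.0, 1.0]] ['image', 'range_z', 'fx', 'fy', 'cx', 'cy', 'cam_to_world']
wrist 328.0619652208496 328.0619652208496 323.2921724114988 200.4339841010634 [[0.321, -0.901, -0.291, 126.562], [0.947, 0.305, 0.098, 617.3], [0.0, -0.307, 0.952, 373.498], [0.0, 0.0, 0.0, 1.0]] ['image', 'range_z', 'fx', 'fy', 'cx', 'cy', 'cam_to_world']
```

View pics/side0.png

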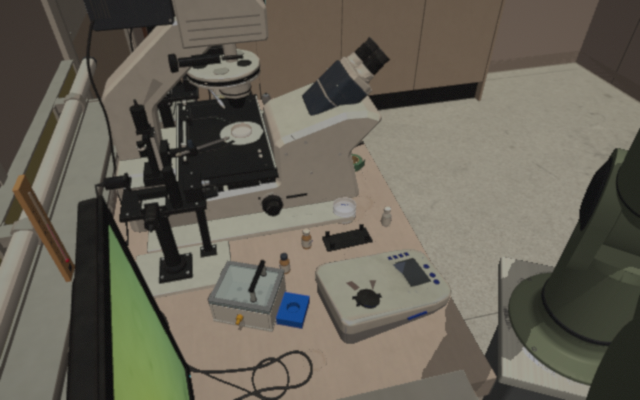

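View pics/top0.png

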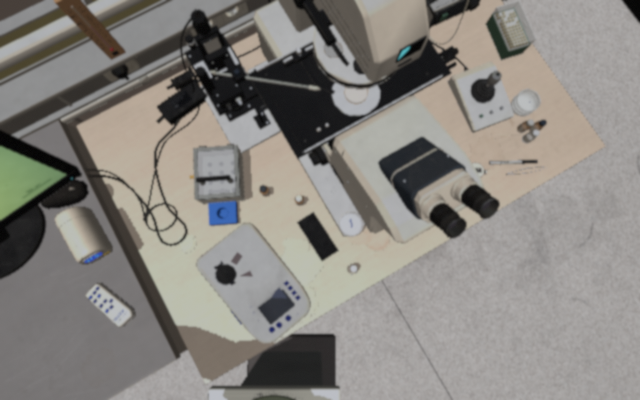

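View pics/wrist0.png

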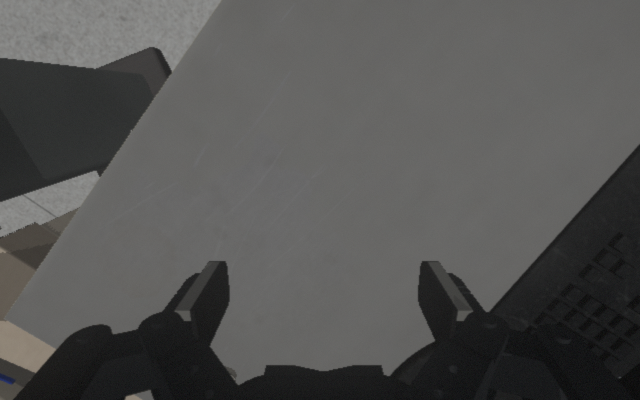

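```bash
cat > h.py <<'E'
import numpy as np, cv2
def ray(c,u,v):
    M=np.array(c['cam_to_world']);d=np.array([(u-c['cx'])/c['fx'],-(v-c['cy'])/c['fy'],-1.0])
    return M[:3,3],M[:3,:3]@d
def onz(c,u,v,z):
    o,d=ray(c,u,v);return o+d*(z-o[2])/d[2]
def depth(c,u,v):
    o,d=ray(c,u,v);return o+d*float(c['range_z'][int(round(v)),int(round(u))])
def proj(c,p):
    M=np.array(c['cam_to_world']);q=M[:3,:3].T@(np.array(p,float)-M[:3,3]);q/=-q[2]
    return c['cx']+c['fx']*q[0],c['cy']-c['fy']*q[1]
def crop(c,u0,v0,u1,v1,k,f):
    cv2.imwrite(f,cv2.resize(c['image'][v0:v1,u0:u1],None,fx=k,fy=k,interpolation=cv2.INTER_CUBIC))
E
python3 - <<'E'
from h import *
t=np.load('top0.npz');s=np.load('side0.npz')
crop(t,180,135,310,235,6,'pics/topc.png');crop(s,200,220,330,335,5,'pics/sidec.png')
for n,u,v in [('vial',265,189),('table',285,230),('lid',225,160),('bar',214,180),('ledge',213,218),('bore',222,212),('amb',300,199)]:print(n,depth(t,u,v).round(1))
for n,u,v in [('vialcap',285,256),('lid',240,270),('ledge',284,318),('bar',259,275)]:print(n,depth(s,u,v).round(1))
E
```

```text
vial [631.7  25.7  52.3]
table [534.4 -21.4  -1.6]
lid [701.5 124.3  69.4]
bar [641.2 138.1 113.3]
ledge [562.3 159.2  23.9]
bore [580.1 141.3   5.7]
amb [606.2 -61.9  54.3]
vialcap [628.2  36.6  56.6]
lid [702.6 113.   69.4]
ledge [583.5 170.8  22.3]
bar [641.9 143.3 107.8]
```

View pics/topc.png

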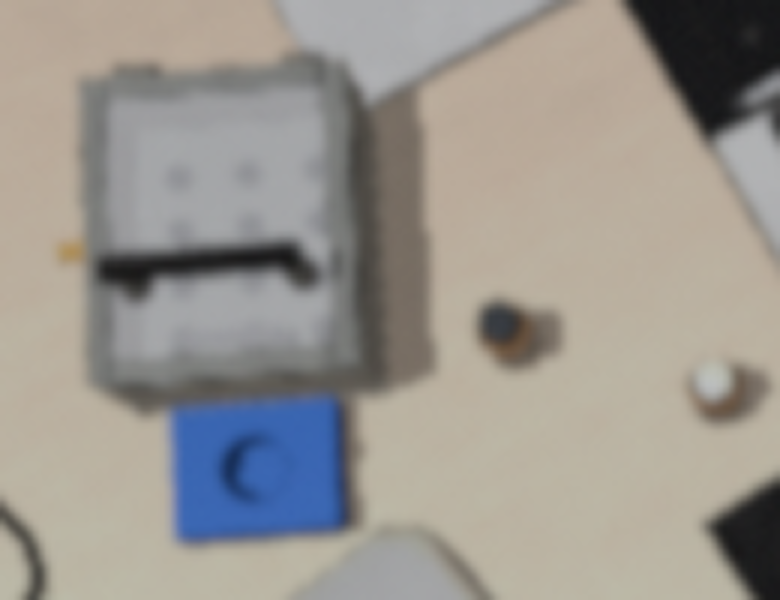

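View pics/sidec.png

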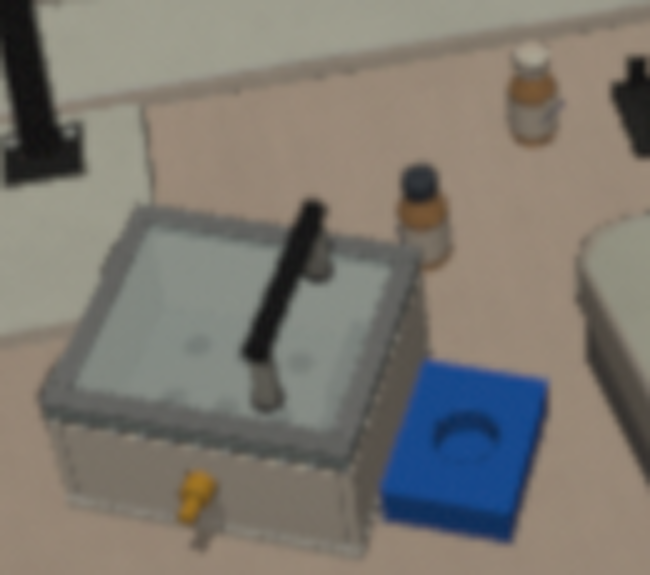

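```bash
python3 - <<'E'
from h import *
t=np.load('top0.npz');s=np.load('side0.npz')
for n,c in [('top',t),('side',s)]:
    hsv=cv2.cvtColor(c['image'],cv2.COLOR_BGR2HSV)
    m=cv2.inRange(hsv,(105,140,60),(125,255,255))
    cs,_=cv2.findContours(m,cv2.RETR_CCOMP,cv2.CHAIN_APPROX_NONE)
    for k in cs:
        if cv2.contourArea(k)>25: 
            M=cv2.moments(k);u,v=M['m10']/M['m00'],M['m01']/M['m00']
            print(n,cv2.contourArea(k),(u,v),onz(c,u,v,22).round(1),cv2.minAreaRect(k))
# bore guess, caps
print('bore top',onz(t,180+257/6,135+467/6,22).round(1),'side',onz(s,200+466/5,220+436/5,22).round(1))
print('ledge corners',[onz(t,180+a/6,135+b/6,22).round(1) for a,b in[(172,408),(338,395),(346,527),(180,543)]])
print('side corners',[onz(s,200+a/5,220+b/5,22).round(1) for a,b in[(428,362),(547,380),(512,535),(384,515)]])
print('ts cap',onz(t,180+503/6,135+322/6,55).round(1),onz(s,200+420/5,220+177/5,55).round(1))
print('bar',[onz(t,180+a/6,135+b/6,108).round(1) for a,b in[(100,270),(300,254)]],[onz(s,200+a/5,220+b/5,106).round(1) for a,b in[(257,352),(315,207)]])
for u,v in [(245,228),(250,235),(238,235),(230,245),(262,240),(275,260)]:print('photo',u,v,depth(t,u,v).round(1))
for u,v in [(30,180),(70,170),(20,140),(80,240)]:print('mon',depth(t,u,v).round(0))
E
```

```text
top 30.5 (93.25683060109289, 257.2677595628415) [463.8 453.   22. ] ((93.1994857788086, 257.34197998046875), (2.6633176803588867, 17.85142707824707), 59.74356460571289)
top 507.5 (222.9175697865353, 212.7159277504105) [576.1 135.1  22. ] ((223.0, 212.5), (21.0, 26.0), 90.0)
side 785.0 (292.34861995753715, 309.54267515923567) [574.  145.9  22. ] ((292.103759765625, 309.38677978515625), (26.785306930541992, 33.92805480957031), 15.945395469665527)
bore top [575.8 135.3  22. ] side [574.2 139.7  22. ]
ledge corners [array([601. , 172.4,  22. ]), array([606.7, 102.1,  22. ]), array([550.3,  96.8,  22. ]), array([543.4, 166.4,  22. ])]
side corners [array([603. , 107.6,  22. ]), array([550.2, 102.1,  22. ]), array([540.2, 180.3,  22. ]), array([593.6, 186.2,  22. ])]
ts cap [632.   28.3  55. ] [631.6  34.1  55. ]
bar [array([642.3, 180.3, 108. ]), array([648.9, 101.9, 108. ])] [array([642. , 182.3, 106. ]), array([648.8, 105.6, 106. ])]
photo 245 228 [531.6  67.9  78.8]
photo 250 235 [515.5  56.7  70.9]
photo 238 235 [515.1  84.4  76.5]
photo 230 245 [491.3 102.6  76.6]
photo 262 240 [503.7  27.8  69.7]
photo 275 260 [456.4  -3.3  60.4]
mon [606. 454. 275.]
mon [636. 404. 233.]
mon [658. 416. 365.]
mon [498. 414. 155.]
```

```bash
cat >> h.py <<'E'
def R(yaw): # tool x axis at angle yaw from world x, pointing down
    c,s=np.cos(yaw),np.sin(yaw); return np.array([[c,s,0],[s,-c,0],[0,0,-1.]])
def st(tag=''):
    from workcell import read_state
    s=read_state();print(tag,'t%.1f'%s['time'],np.round(s['eef_pos'],1),'F',np.round(s['ft_force'],1),'gap %.1f'%s['finger_gap'],'q',np.round(s['qpos'],2))
    return s
E
python3 - <<'E'
from h import *
from workcell import *
for p,y in [((530,90,230),np.pi/2+.08),((632,30,21),0.0),((632,30,21),np.pi),((632,30,21),.6),((575,137,26),np.pi/2+.08),((646,142,87),.08),((646,142,87),.08+np.pi)]:
    q=inverse_kinematics(list(p),R(y)); print(p,round(y,2),None if q is None else np.round(q,2))
try:
    movel([530,90,240],R(np.pi/2+.08),max_speed=250)
except PlanningError as e:
    print(e); movep([530,90,240],R(np.pi/2+.08))
wait(.2);st()
c=camera('wrist');cv2.imwrite('pics/w1.png',c['image']);np.savez('w1.npz',**c)
E
```

```text
(530, 90, 230) 1.65 [-0.39  0.39  0.15  1.84 -0.07  0.92  1.44]
(632, 30, 21) 0.0 [-0.36  0.84  0.34  1.72 -0.42  0.65  0.21]
(632, 30, 21) 3.14 [-0.71  1.12  1.    1.74 -1.14  0.99 -2.38]
(632, 30, 21) 0.6 [-0.28  0.82  0.21  1.71 -0.26  0.64  0.68]
(575, 137, 26) 1.65 [-0.32  0.75 -0.02  1.82  0.02  0.57  1.3 ]
(646, 142, 87) 0.08 [-0.52  0.78  0.34  1.62 -0.33  0.81  0.04]
(646, 142, 87) 3.22 [ 0.38  1.11 -1.28  1.56  1.1   1.32  2.17]
 t2.9 [529.9  90.3 240. ] F [ 0.2 -1.  -0.4] gap 85.3 q [-0.32  0.37  0.06  1.82 -0.03  0.94  1.4 ]
```

View pics/w1.png

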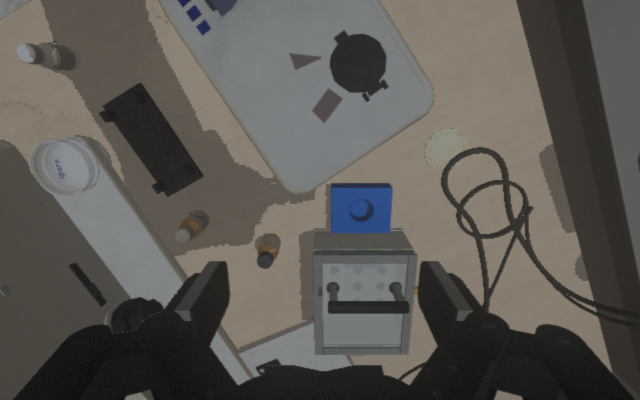

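```bash
python3 - <<'E'
from h import *
c=np.load('w1.npz');print(np.round(c['cam_to_world'],2).tolist())
crop(c,230,170,450,370,3.5,'pics/w1c.png')
hsv=cv2.cvtColor(c['image'],cv2.COLOR_BGR2HSV)
m=cv2.inRange(hsv,(105,140,40),(125,255,255))
cs,_=cv2.findContours(m[170:240,320:410].copy(),cv2.RETR_CCOMP,cv2.CHAIN_APPROX_NONE,offset=(320,170))
for k in cs:
    if cv2.contourArea(k)>25:
        r=cv2.minAreaRect(k);b=cv2.boxPoints(r);print(r,[onz(c,*p,22).round(1) for p in b])
for n,u,v,in [('cap',265,263),('bore',361,210),('bar',368,307)]:print(n,depth(c,u,v).round(1))
E
```

```text
[[-0.08, -0.95, -0.31, 451.3], [1.0, -0.08, -0.03, 84.37], [0.0, -0.31, 0.95, 382.73], [0.0, 0.0, 0.0, 1.0]]
((361.0, 209.5), (60.0, 45.0), 0.0) [array([606.3, 106.7,  22. ]), array([550.8, 101.8,  22. ]), array([545.3, 170. ,  22. ]), array([600.5, 178.1,  22. ])]
((363.9076843261719, 214.65870666503906), (11.341639518737793, 23.685352325439453), 59.931419372558594) [array([583.7, 128. ,  22. ]), array([567.2, 150.2,  22. ]), array([578.7, 158.3,  22. ]), array([595.5, 136.1,  22. ])]
cap [636.1  34.2  53.9]
bore [581.7 141.8   4.7]
bar [645.1 144.5 109.4]
```

View pics/w1c.png

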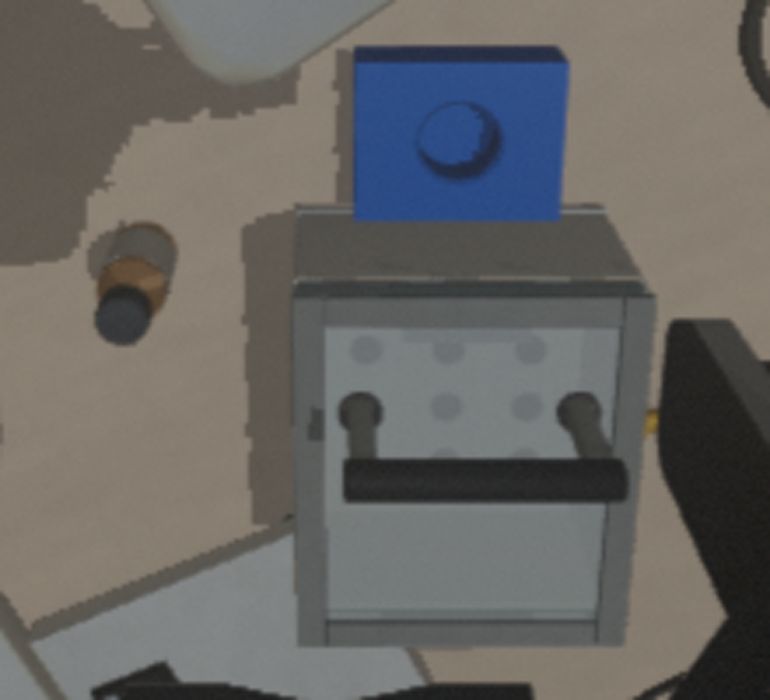

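```bash
python3 - <<'E'
from h import *
c=np.load('w1.npz')
f=lambda a,b,z:onz(c,230+(a+.5)/3.5-.5,170+(b+.5)/3.5-.5,z).round(1)
P=[f(*p,22) for p in[(356,62),(566,63),(560,221),(354,220)]];print(P,np.mean(P,0))
print('bore',f(459,141,22),'cap',f(123,316,55),'bar',f(345,481,106),f(627,480,106),f(345,481,106)/2+f(627,480,106)/2)
E
```

```text
[array([551.2, 102.2,  22. ]), array([546. , 170.5,  22. ]), array([601.6, 176.6,  22. ]), array([606.9, 106.5,  22. ])] [576.425 138.95   22.   ]
bore [575.6 138.9  22. ] cap [631.7  34.1  55. ] bar [650.8 105.9 106. ] [644.  185.5 106. ] [647.4 145.7 106. ]
```

```bash
python3 - <<'E'
from h import *
from workcell import *
x,y=631.7,33.6
movep([x,y,110],R(-.25));st()
movel([x,y,21],max_speed=120);clamp();st('clamp1')
open_gripper();st()
movel([x,y,75],max_speed=200)
movep([x,y,75],R(1.1))
movel([x,y,21],max_speed=150);clamp();st('clamp2')
c=camera('wrist');cv2.imwrite('pics/w2.png',c['image'])
E
```

```text
t4.3 [631.7  33.8 110.2] F [ 0.1  0.6 -0.3] gap 85.5 q [-0.44  0.73  0.45  1.69 -0.41  0.82 -0.05]
clamp1 t5.8 [631.8  33.6  21.3] F [-0.7  0.3  4.6] gap 21.0 q [-0.39  0.85  0.38  1.72 -0.47  0.66 -0.  ]
 t6.4 [631.7  33.6  21. ] F [ 0.7  0.  -0.7] gap 85.4 q [-0.39  0.85  0.38  1.72 -0.47  0.66 -0.  ]
clamp2 t9.0 [631.9  33.6  21.5] F [-0.9  0.2  5.6] gap 21.3 q [-0.19  0.81  0.06  1.71 -0.08  0.63  1.02]
```

View pics/w2.png

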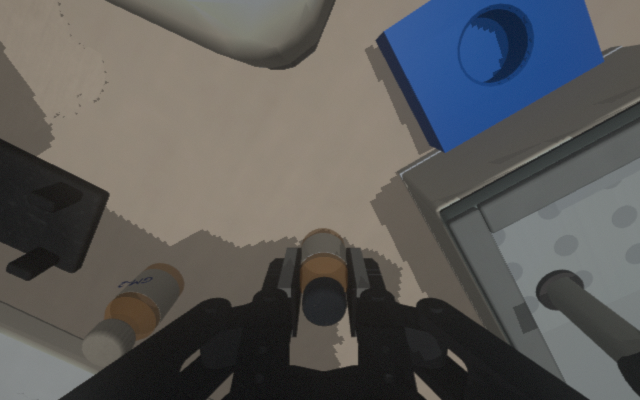

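```bash
python3 - <<'E'
from h import *
from workcell import *
x,y=631.8,33.6
movel([x,y,120],max_speed=200);st('lift')
movep([575.4,138.9,100],R(np.pi/2+.082))
movel([575.4,138.9,53],max_speed=150);wait(.2);st('over')
for n in ['wrist','side']:
    c=camera(n);np.savez(n+'3.npz',**c)
    if n=='wrist': cv2.imwrite('pics/w3.png',c['image'])
    else: crop(c,230,230,350,340,6,'pics/s3.png')
E
```

```text
lift t9.7 [631.5  33.6 119.8] F [-0.2 -0.4 -0.3] gap 21.0 q [-0.2   0.66  0.08  1.67 -0.07  0.81  1.01]
over t10.9 [576.  138.9  54. ] F [ 0.5 -0.2  0.1] gap 20.6 q [-0.3   0.71 -0.06  1.81  0.06  0.63  1.26]
```

View pics/w3.png

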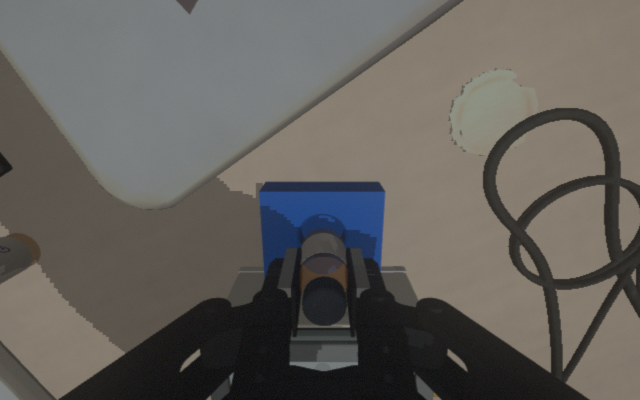

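View pics/s3.png

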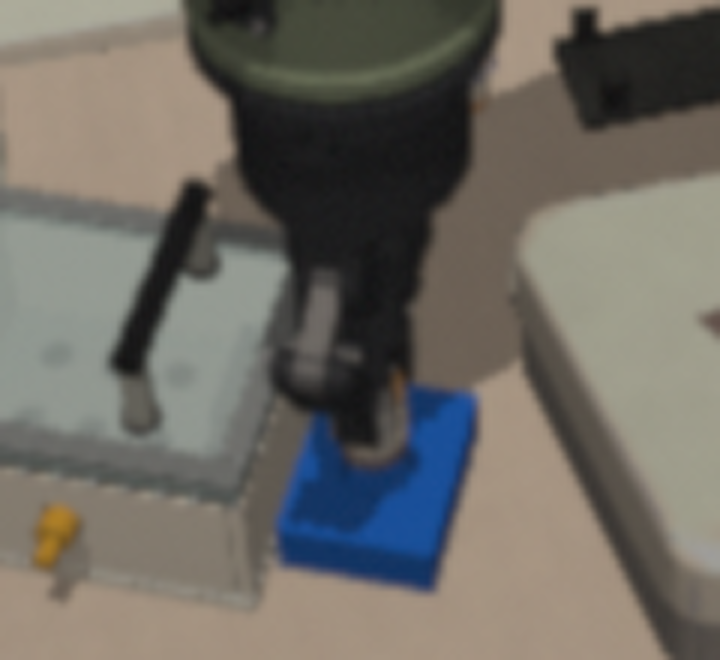

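```bash
python3 - <<'E'
from h import *
c=np.load('wrist3.npz');crop(c,250,170,400,290,5,'pics/w3c.png')
f=lambda p:tuple(np.round((np.array(proj(c,p))-[250,170])*5+2,0))
d=np.array([.9966,.082,0])
B=np.array([575.4,138.9,22]);V=np.array([575.8,138.9,32.5])
print('bore front/back/ctr',f(B-13.5*d),f(B+13.5*d),f(B),'foot front',f(V-12*d))
print('ledge front edge',f(B-25*d),'cap top',f(V+[0,0,55]))
E
```

```text
bore front/back/ctr (np.float64(363.0), np.float64(223.0)) (np.float64(363.0), np.float64(436.0)) (np.float64(363.0), np.float64(332.0)) foot front (np.float64(363.0), np.float64(273.0))
ledge front edge (np.float64(363.0), np.float64(126.0)) cap top (np.float64(361.0), np.float64(682.0))
```

View pics/w3c.png

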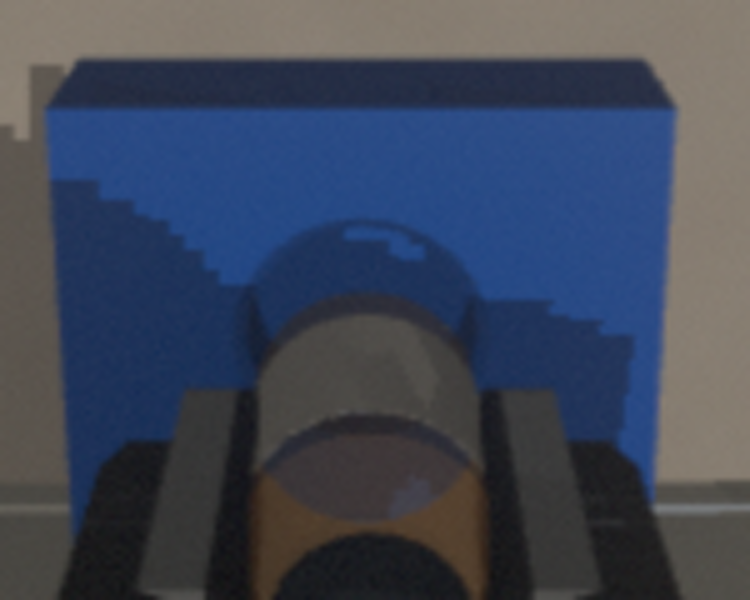

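```bash
python3 - <<'E'
from h import *
c=np.load('wrist3.npz');im=c['image'].copy()
d=np.array([.9966,.082,0]);e=np.array([-.082,.9966,0])
V=np.array([575.8,138.9,32.5])
im=np.clip(im.astype(float)*1.6,0,255).astype(np.uint8)
k=8;u0,v0=280,215
big=cv2.resize(im[v0:v0+75*1+50,u0:u0+90],None,fx=k/2*1.2,fy=k/2*1.2,interpolation=cv2.INTER_CUBIC);kk=4.8
for r,z,col in [(9,55,(0,255,0)),(12,44,(0,255,255)),(12,0,(255,0,255))]:
    pts=[((np.array(proj(c,V+[0,0,z]+r*(np.cos(a)*d+np.sin(a)*e)))-[u0,v0])*kk+2) for a in np.linspace(0,6.28,60)]
    cv2.polylines(big,[np.int32(pts)],True,col,1)
cv2.imwrite('pics/w3d.png',big)
E
```

```text
(no output)
```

View pics/w3d.png

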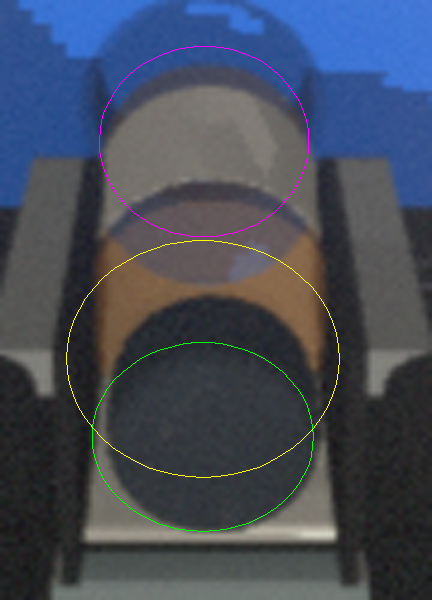

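```bash
cat > ov.py <<'E'
from h import *
def overlay(c,V,name,rings,u0=280,v0=190,w=90,hh=120,kk=4.8):
    d=np.array([.9966,.082,0]);e=np.array([-.082,.9966,0])
    im=np.clip(c['image'].astype(float)*1.6,0,255).astype(np.uint8)
    big=cv2.resize(im[v0:v0+hh,u0:u0+w],None,fx=kk,fy=kk,interpolation=cv2.INTER_CUBIC)
    for ctr,r,col in rings:
        pts=[((np.array(proj(c,np.array(ctr)+r*(np.cos(a)*d+np.sin(a)*e)))-[u0,v0]+.5)*kk) for a in np.linspace(0,6.28,60)]
        cv2.polylines(big,[np.int32(pts)],True,col,1)
    cv2.imwrite(name,big)
E
python3 - <<'E'
from ov import *
from workcell import *
movel([573,138.7,48],max_speed=50);wait(.2);s=st()
c=camera('wrist');p=s['eef_pos'];fz=p[2]-21.3
overlay(c,None,'pics/w4.png',[((p[0],p[1],fz),12,(255,0,255)),((575.2,138.9,22),13.5,(0,255,255)),((p[0],p[1],fz+44),9,(0,255,0))])
E
```

```text
t11.5 [573.1 138.7  48.1] F [ 0.2  0.8 -0.5] gap 21.3 q [-0.3   0.71 -0.06  1.82  0.07  0.61  1.26]
```

View pics/w4.png

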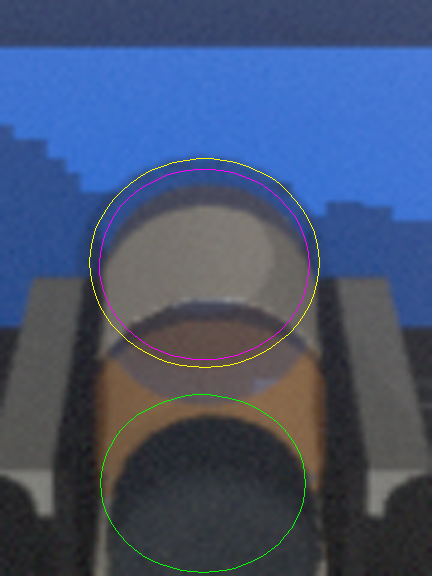

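```bash
python3 - <<'E'
from ov import *
from workcell import *
g=movel([573,138.7,40],max_speed=40,guard=8);s=st(g)
if not g:
    g=movel([573,138.7,27.5],max_speed=40,guard=10);s=st(g)
c=camera('wrist');p=s['eef_pos'];fz=p[2]-21.3
overlay(c,None,'pics/w5.png',[((p[0]+2.2,p[1],22),12,(255,0,255)),((575.2,138.9,22),13.5,(0,255,255))])
E
```

```text
False t11.9 [573.  138.6  39.6] F [ 0.8  0.3 -0.9] gap 21.1 q [-0.3   0.73 -0.06  1.82  0.07  0.6   1.26]
True t12.2 [573.5 138.6  27.4] F [-0.8 -0.8 11.5] gap 21.4 q [-0.3   0.75 -0.06  1.82  0.07  0.57  1.25]
```

View pics/w5.png

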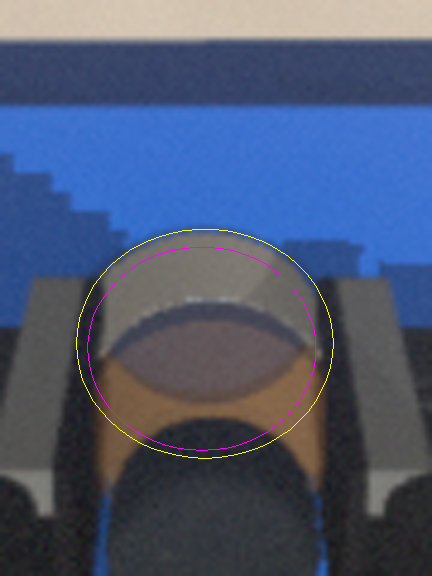

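```bash
python3 - <<'E'
from ov import *
from workcell import *
open_gripper();st('open')
movel([573,138.7,150],max_speed=150)
movep([560,140,200],R(.082+np.pi/2));wait(.2);s=st()
c=camera('wrist');np.savez('w6.npz',**c);cv2.imwrite('pics/w6.png',c['image'])
c=camera('side');np.savez('s6.npz',**c);crop(c,200,220,330,335,5,'pics/s6.png')
E
```

```text
open t12.9 [573.3 138.5  27.2] F [ 0.8  0.1 -0.4] gap 85.5 q [-0.3   0.75 -0.06  1.82  0.07  0.57  1.25]
 t14.4 [559.6 139.8 198.8] F [-0.3  0.8 -0.6] gap 85.3 q [-0.3   0.48 -0.07  1.76  0.04  0.9   1.27]
```

View pics/w6.png

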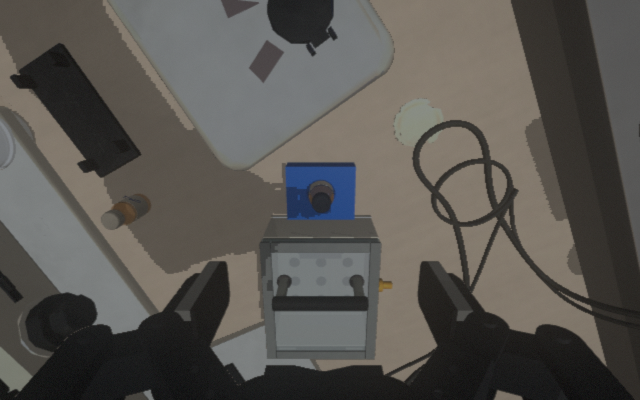

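View pics/s6.png

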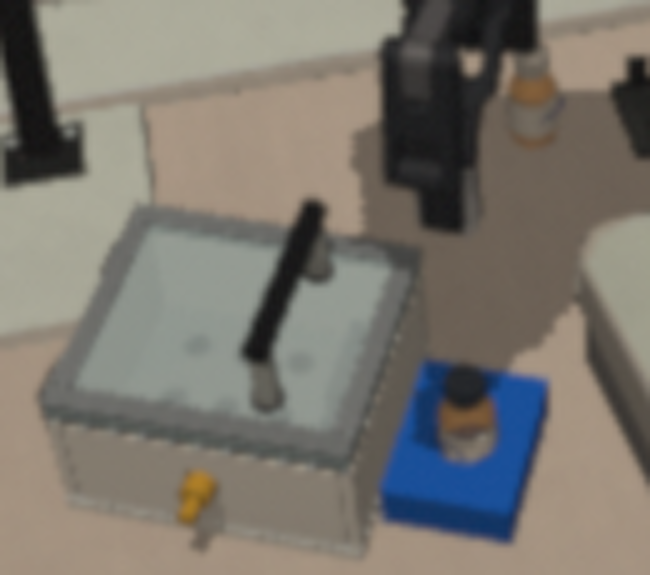

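```bash
python3 - <<'E'
from h import *
c=np.load('w6.npz');s=np.load('s6.npz')
m=(c['image'].max(2)<45);sub=m[285:320,255:385]
cnt=cv2.connectedComponentsWithStats(sub.astype(np.uint8))
for st in cnt[2][1:]:
    if st[4]>80:print(st)
print('bar',onz(c,272.5,303,106),onz(c,367.5,303,106))
print('cap',depth(c,320,204),onz(c,321,204,61),'side',depth(s,293,296),'boreside?',)
for u in (300,320,340):print(depth(c,u,303).round(1))
E
```

```text
[  17   11   96   14 1231]
bar [650.35758138 105.32331123 106.        ] [643.77836383 184.74836677 106.        ]
cap [574.60611541 138.82257954  61.57001721] [574.72136495 139.73146876  61.        ] side [572.5626879  140.25248414  61.37908155] boreside?
[644.1 128.5 112.1]
[643.5 144.8 111.1]
[642.2 161.2 111. ]
```

```bash
python3 - <<'E'
from ov import *
from workcell import *
movep([645.5,144.8,150],R(.082));st()
g=movel([645.5,144.8,87],max_speed=100,guard=15);st(g)
clamp();wait(.2);st('clamp')
c=camera('wrist');cv2.imwrite('pics/w7.png',c['image'])
E
```

```text
t15.7 [645.3 144.7 150. ] F [ 0.6 -0.  -0.4] gap 85.2 q [-0.51  0.69  0.32  1.58 -0.25  0.91 -0.02]
False t16.5 [645.8 144.8  87.5] F [0.1 0.  1. ] gap 85.5 q [-0.49  0.77  0.29  1.61 -0.28  0.8  -0.  ]
clamp t17.4 [646.9 144.9  87.4] F [ 8.8  1.  -3.3] gap 10.1 q [-0.49  0.77  0.29  1.61 -0.28  0.8  -0.  ]
```

View pics/w7.png

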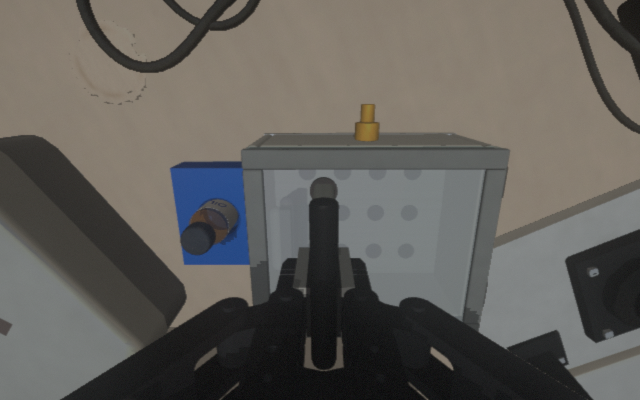

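```bash
cat > lift.py <<'E'
from h import *
from scipy.spatial.transform import Rotation as Ro
X=np.array([np.cos(.082),np.sin(.082),0]);Y=np.array([-np.sin(.082),np.cos(.082),0])
T0=np.array([646.9,144.9,87.4]); H=np.array([646.9,144.9,106])+90*X-np.array([0,0,45])
def pose(a):
    r=Ro.from_rotvec(Y*a).as_matrix(); return list(H+r@(T0-H)), r@R(.082)
E
python3 - <<'E'
from lift import *
from workcell import *
for a in (.03,.06,.1,.15):
    p,r=pose(a);movel(p,r,max_speed=15);s=st(a)
wait(.3);s=st()
print('implied a',np.round((s['eef_pos']-T0),1),pose(.15)[0]-T0)
c=camera('wrist');cv2.imwrite('pics/w8.png',c['image']);np.savez('w8.npz',**c)
c=camera('side');np.savez('s8.npz',**c);crop(c,200,220,330,335,5,'pics/s8.png')
E
```

```text
0.03 t17.9 [647.2 144.9  89. ] F [  3.3   0.7 -22.6] gap 9.9 q [-0.48  0.78  0.29  1.58 -0.28  0.85 -0.  ]
0.06 t18.2 [649.2 145.1  93.6] F [ 2.3  1.  -0.1] gap 10.0 q [-0.48  0.79  0.29  1.54 -0.28  0.9  -0.  ]
0.1 t18.6 [650.2 145.2  96.5] F [ 3.3  0.8 -1.8] gap 9.8 q [-0.47  0.81  0.29  1.5  -0.27  0.97 -0.01]
0.15 t19.1 [652.1 145.3 100.8] F [ 3.1  1.1 -1.2] gap 10.0 q [-0.46  0.83  0.29  1.44 -0.27  1.06 -0.01]
 t19.4 [652.1 145.3 100.8] F [ 5.3  1.6 -0.7] gap 9.8 q [-0.46  0.83  0.29  1.44 -0.27  1.06 -0.01]
implied a [ 5.2  0.4 13.4] [ 4.93911772  0.40591786 13.15298838]
```

View pics/w8.png

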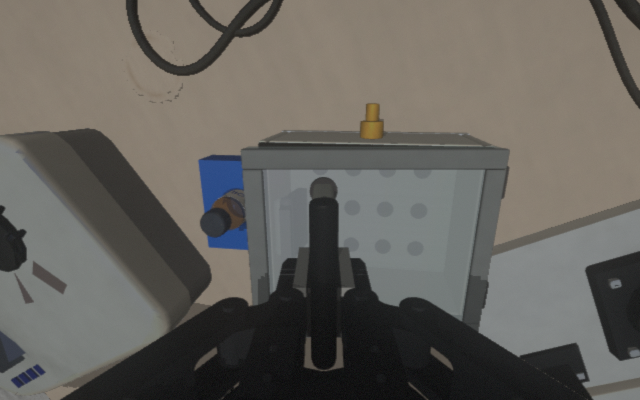

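View pics/s8.png

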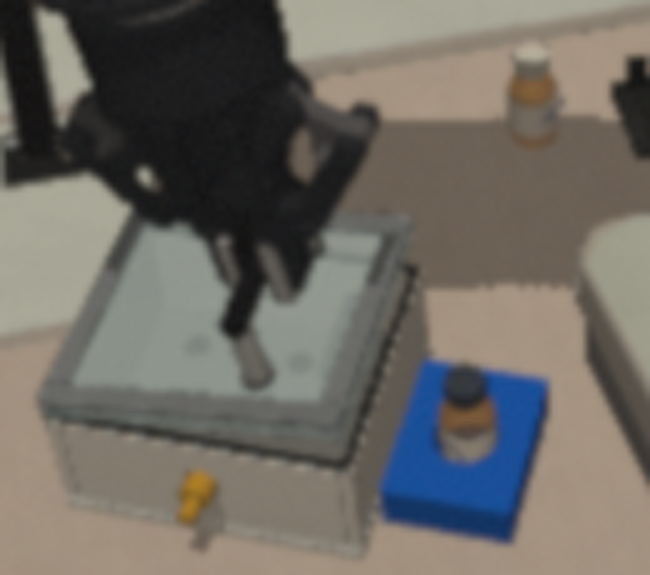

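```bash
python3 - <<'E'
from h import *
import numpy as np
s=np.load('s8.npz');s0=np.load('s6.npz');w=np.load('w8.npz')
for u,v in [(255,301),(262,303),(235,298),(213,296)]:print(depth(s,u,v).round(1),depth(s0,u,v).round(1))
P=np.array([depth(w,u,158) for u in range(255,495,10)]);print(P[[0,12,23]].round(1));print('slope lid angle',-np.polyfit(P[:,0],P[:,2],1)[0])
print('cap',depth(s,293,296).round(1))
E
```

```text
[631.3 193.5  90.5] [638.3 181.6  72.7]
[615.9 194.8  91.6] [622.6 182.8  73.6]
[675.9 192.2  81.8] [679.8 186.5  73.2]
[725.9 193.2  71. ] [725.2 194.1  72.3]
[[613.7 192.6  92.2]
 [670.5 197.1  82.3]
 [722.7 201.6  75.4]]
slope lid angle 0.15048662889326997
cap [572.5 140.3  61.5]
```

Lid angle measured at 0.15 rad and steady; the vial is seated. Handing in.

```bash
python3 - <<'E'
from workcell import *
from h import st
st();finish_job();st()
E
```

```text
t19.5 [652.1 145.4 100.8] F [ 5.5  0.5 -0.6] gap 10.1 q [-0.46  0.83  0.29  1.44 -0.27  1.06 -0.01]
the job is handed in; nothing more can be done
the job is handed in; nothing more can be done
```

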